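Fetch the square cutter from behind the round one

TASK

The square dough cutter hangs on a hook stand behind a round cutter, which bars its way off the hook. Carry the round cutter straight over to the empty hook stand, without dropping or setting it down on the way, and leave it hanging there by its handle, then take the square cutter off and set it down gently on the marble slab, handle up.

Things in the scene. Friction and masses are not known exactly. Their poses are not given: they have to be found in the camera images.
- round_cutter: Steel round ring 60 mm across, 35 high, with arched strap handle; 84 high in all, 110 g. Origin: centre of the lower edge; z up, y across the arch, x along the hook bar. Arch 14 wide in x; in y 60 outside, 54 inside; open from z 35 to 80, legs upright to 67. Hangs in front on a hook like spare_hook: at x -40 (+-4), y 0, z 94 mm of that stand's frame, yaw equal within 3 deg.
- square_cutter: Steel square ring 60 x 60 mm, 35 high, with the same arched strap handle as the round cutter; 84 high in all, 120 g. Origin: centre of the lower edge; z up, y across the arch, x along the hook bar. Starts behind the round cutter on the same hook: x +35 (+-4), y 0, z 94 mm of that (unlisted) stand's frame, yaw equal within 3 deg.
- spare_hook: Empty black iron hook, fixed. Origin on the counter under mid-bar; x from tip to post, z up. Grey base 220 x 80 x 8 mm, post at x +96. Round bar 8 thick, axis z 170, y 0, level to x -80, then turned up to its tip: x -94, top z 182. Hanging cutters: origin at z 94. They go on and off over the tip (to -x), raised 10 to 30 mm, the bar inside the arch. The loaded stand is the same.
- slab: White marble pastry slab, fixed, 260 (x) x 180 (y) x 20 mm high. Origin: centre of its underside; its top is 20 mm above. A small round cutter without handle, 38 mm across and 30 mm high, stands on it near x +95 mm, y 0; the rest is free.

How it is judged (in metres and radians):
On the way, in this order (a step that is already met when the one before it is completed fails the run):
1. The round cutter hangs on the empty hook, released (x of round_cutter in the frame of spare_hook between -0.075 and 0.062 m and y of round_cutter in the frame of spare_hook between -0.015 and 0.015 m and z of round_cutter in the frame of spare_hook between 0.08 and 0.104 m and angle between round_cutter's own z axis and vertical below 0.3 rad and contact force between round_cutter and the fingers below 0.05 N and contact force between round_cutter and spare_hook above 0.1 N and linear speed of round_cutter below 0.05 m/s), for 0.2 s.
2. The square cutter stands on the marble slab, released (x of square_cutter in the frame of slab between -0.11 and 0.11 m and y of square_cutter in the frame of slab between -0.07 and 0.07 m and z of square_cutter in the frame of slab between 0.012 and 0.03 m and angle between square_cutter's own z axis and vertical below 0.17 rad and contact force between square_cutter and the fingers below 0.05 N and contact force between square_cutter and slab above 0.1 N and linear speed of square_cutter below 0.02 m/s), for 0.2 s.
At the end, for the whole second after the job is handed in: Round cutter hangs still on the spare hook's bar (in its frame: y +-15 mm, x -75 to 62, z 80 to 104 mm; tilt under 17 deg). Square cutter stands still on the slab, handle up (within 110 mm in x, 70 mm in y of its centre, 10 mm of its top; tilt under 10 deg). Neither is held (all of step 1 and all of step 2); the robot touches nothing.
It fails at once if The round cutter is dropped or set down low (its origin lower than 60 mm) (height (world z) of round_cutter below 0.06 m).
It fails at once if The square cutter is dropped (moves faster than 0.7 m/s out of the fingers, a fall of about 25 mm) (linear speed of square_cutter above 0.7 m/s and contact force between square_cutter and the fingers below 0.05 N).
It also fails if it takes over 64 s, if anything falls off the work surface, if the arm or the gripper's body presses on something with over 40 N, if the wrist force passes 120 N, or if a joint passes its speed limit or range.

ROBOT

A 7-joint arm with a two-finger parallel gripper is mounted at the origin on the work surface. World frame = base frame: x ahead of the robot, y to its left, z up, the work surface at z = 0. Lengths are in mm, angles in rad, forces in N, time in s.
With the tool pointing down it reaches from about 400 to 875 mm from the base axis. Payload 19.3 kg.
Tool frame: the origin (TCP) lies at the very end of the fingers, on their centre line; the grasp point (between the pads) lies 19 mm behind it; z points along the fingers, y is the line along which they close (so a half turn about z gives the same grasp; the last joint's range is limited). The gripper opens to 85 mm and grips with 20 to 120 N. Pads are 22 mm wide; open, the fingers measure 114 mm over their backs; the gripper's body (76 mm by 85 mm) begins 54 mm behind the grasp point. The pads swing forward as they close: fully open they stand 13 mm farther back than shut.
Start: joints at [1.109, 0.521, -0.036, 1.599, 0.021, 1.021, -0.113], TCP at [238.63, -577.642, 231.291] pointing down, gripper open.
Joint ranges: [-2.91, 2.91], [-0.3, 2.13], [-1.5, 1.42], [0.17, 2.43], [-1.26, 4.41], [0.16, 1.93], [-2.52, 2.52]. Speed limits (rad/s): [1.89, 1.89, 2.39, 2.39, 3.01, 3.01, 3.01].

INTERFACE

Orientations are given as a 3x3 rotation matrix whose columns are the frame's x, y, z axes.
In Python, from workcell import robot gives the robot as it stands. Calls block until the motion is done:
- robot.movep(position, orientation): joint-space move of the TCP to a pose.
- robot.movel(position, frame=None, max_speed=150, guard=None): straight line of the TCP; frame=None keeps the orientation; max_speed is the mean speed in mm/s. With guard (N) it stops when the force on the tool has changed by that much, and returns True; else False.
- robot.goto_joints(angles): joint-space move.
- robot.open_gripper() and robot.clamp(): open the fingers fully, or close them until they stop; the grip force is fixed at half the most.
- robot.wait(seconds).
- robot.inverse_kinematics(position, orientation): joint angles nearest the present ones, or None.
- robot.read_state(): the state.
- robot.camera(name): name is "scene" or "top" or "wrist"; returns a dict with "image" (480x640x3 uint8, blue, green, red), "range_z" (480x640 float32, mm along the optical axis (not along the pixel's ray), 0 where there is no reading), "fx", "fy", "cx", "cy" (pixels), "dist_coeffs" ([k1, k2, p1, p2, k3] as OpenCV has them; the pictures are not rectified), "cam_to_world" (4x4, takes a point from camera to world coordinates). Camera axes: x right, y up, looking along -z (the intrinsics and any distortion apply to the point x, -y, -z); pixel columns grow to the right and rows downward; lengths in mm; the calibration is good to about 2 mm. A picture is of the moment at which its call begins.
A pose or a line that the arm cannot do raises robot.PlanningError and nothing moves.
- robot.finish_job(): hands the job in; it is judged then, once.
Trained networks look in a picture, given as the dict that the camera call returned (one of the last four; its "shot" number tells which), for a name from the list of things; names that differ only in an ending like _2 or _b are one class to them, and where a whole thing is asked for, a point or a joint stands for the part that bears it (a point fixed in the world has none). Each returns a list of dicts, best first, with "conf" (0 to 1); they miss things now and then, are a little off and sometimes report something else, mostly with a low value. They report only what shows in the picture. A call takes as long as a camera call.
- robot.recognise(picture, thing): "centre" ([column, row] in pixels, amid what is visible of it).
The state is a dict: "time": time; "qpos": joint angles; "qvel": joint speeds; "joint_efforts": joint torques, N m; "eef_pos": TCP position; "tool_rot": TCP orientation; "ft_force": force on the tool from outside, world axes, zero at the start; "torque": the same for the moment, N m; "finger_gap": finger opening in mm; "gripper_force": force on a finger pad.
Only numpy, scipy, OpenCV 4.12 (cv2) and the standard library are available. Lean on these libraries where they do the work, as an engineer would, in place of code of your own. Each camera call takes 0.05 s, during which the arm holds its last target. There are 200 camera calls.

## Working session

There is one attempt and no reset: what is moved stays moved. The work goes in short steps, each a Python script; the robot and the scene stay as the last script left them, time stands still between calls to the robot, and variables do not carry over. Pictures are saved under pics/ and viewed, at most 10 in all, crops included, and the job is handed in when it is done.

```bash
mkdir -p pics; ls
cat > h.py <<'E'
import numpy as np, cv2
from workcell import robot
def cloud(p):
    z=p["range_z"]; K=np.array([[p["fx"],0,p["cx"]],[0,p["fy"],p["cy"]],[0,0,1.]])
    h,w=z.shape; uv=np.stack(np.meshgrid(np.arange(w),np.arange(h)),-1).reshape(-1,1,2).astype(np.float32)
    n=cv2.undistortPoints(uv,K,np.array(p["dist_coeffs"],float)).reshape(h,w,2)
    c=np.stack([n[...,0]*z,-n[...,1]*z,-z],-1); T=np.array(p["cam_to_world"])
    W=c@T[:3,:3].T+T[:3,3]; W[z<=0]=np.nan
    return W
E
python3 - <<'E'
from h import *
for c in("scene","top"):
    p=robot.camera(c); cv2.imwrite(f"pics/{c}0.png",p["image"]); W=cloud(p); np.save(f"{c}0.npy",W)
    print(c,np.round(p["cam_to_world"],2).tolist(),p["fx"])
    for n in("round_cutter","square_cutter","spare_hook","slab"):
        for d in robot.recognise(p,n)[:3]:
            u,v=map(int,np.round(d["centre"])); print(n,d["conf"],u,v,np.round(W[v,u]) if 0<=v<480 and 0<=u<640 else None)
print(robot.read_state())
E
```

```text
pics
workcell.py
scene [[0.15, -0.59, 0.8, 1096.16], [0.99, 0.07, -0.13, -74.23], [0.02, 0.81, 0.59, 499.71], [0.0, 0.0, 0.0, 1.0]] 485.86001208468207
round_cutter 0.77 290 208 [488. -31. 117.]
square_cutter 0.58 302 246 [562. -21. 101.]
spare_hook 0.79 141 289 [ 516. -265.    8.]
slab 0.64 476 278 [570. 248.  20.]
top [[0.02, 0.99, -0.16, 399.02], [-1.0, 0.01, -0.01, 1.69], [-0.01, 0.16, 0.99, 921.09], [0.0, 0.0, 0.0, 1.0]] 538.6827402424701
round_cutter 0.6 353 246 [511. -21. 180.]
square_cutter 0.82 344 193 [587.  -7. 180.]
spare_hook 0.77 492 259 [ 518. -264.    7.]
slab 0.82 190 247 [530. 251.  21.]
{'time': 0.5, 'qpos': array([ 1.10881589,  0.52142662, -0.03632009,  1.59949578,  0.0212038 ,
        1.02110218, -0.1128023 ]), 'qvel': array([-2.84595828e-04, -1.01231366e-03, -4.97125129e-04, -2.85194111e-05,
       -1.27013651e-03, -3.08051437e-04,  1.01193393e-04]), 'joint_efforts': array([-1.65653255e-03, -9.26273847e+01,  1.97670579e+00, -3.70052540e+01,
        1.79339846e-02,  2.41986832e-03, -1.28529364e-04]), 'eef_pos': array([ 238.63015229, -577.64083756,  231.27547153]), 'tool_rot': array([[ 9.24240580e-01,  3.81810621e-01, -1.43562181e-05],
       [ 3.81810622e-01, -9.24240579e-01,  4.54959416e-05],
       [ 4.10223441e-06, -4.75305520e-05, -9.99999999e-01]]), 'ft_force': array([-0.29923645,  0.93075303,  0.17277374]), 'torque': array([ 0.0270053 , -0.01930916, -0.01627011]), 'gripper_force': 0.0, 'finger_gap': 85.36675755233625}
```

View pics/scene0.png

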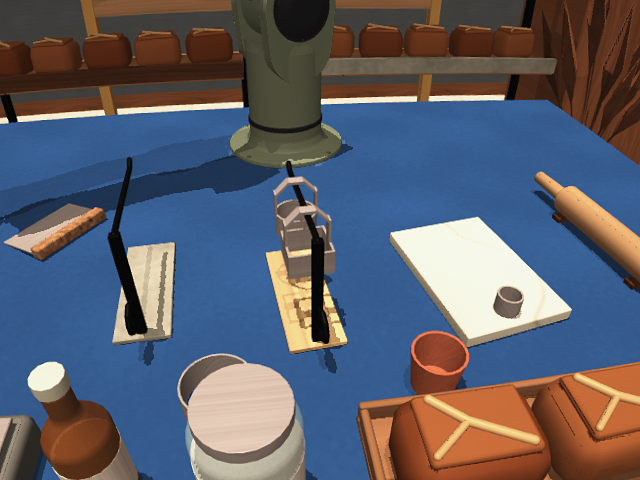

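View pics/top0.png

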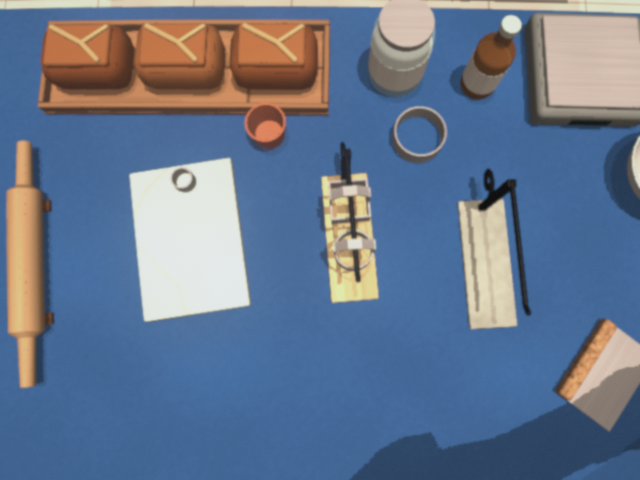

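The scene view shows the loaded stand mid-table, with the round cutter at (290,210) and the square one at (302,245). The spare hook is on the left (tip 128,160), and the slab is on the right with its small cutter at (508,300). The top view agrees: both hook tips point toward the robot, the arches are at (353,243) and (350,190), and the spare bar runs from (512,185) to (527,310). Next I'll fit the geometry from the clouds.

Run:
```python
import numpy as np, cv2
for c in("top","scene"):
    W=np.load(c+"0.npy"); im=cv2.imread(f"pics/{c}0.png").astype(int); b=im.sum(-1)
    x,y,z=W[...,0],W[...,1],W[...,2]
    def rep(n,m,rect=True):
        P=W[m]; 
        if len(P)<5: print(c,n,len(P)); return
        (cx,cy),(w,h),a=cv2.minAreaRect(P[:,:2].astype(np.float32)); d=np.linalg.svd(P[:,:2]-P[:,:2].mean(0),full_matrices=False)[2][0]
        print(c,n,len(P),"rect",np.round([cx,cy,w,h,a],1),"mean",np.round(P.mean(0),1),"dir",np.round(np.degrees(np.arctan(d[1]/d[0])),1),"z",np.round(np.percentile(P[:,2],[5,50,95]),1))
    L=(abs(y+20)<70)&(x>380)&(x<680); S=(y<-190)&(y>-340)&(x>350)&(x<680)
    for n,R in(("load",L),("spare",S)):
        rep(n+" bar",R&(z>158)&(z<180)&(b<150)); 
        rep(n+" tip",R&(z>176)&(b<150))
        rep(n+" base",R&(z>4)&(z<12))
    rep("arch round",L&(z>165)&(b>250)&(x<545)); rep("arch sq",L&(z>165)&(b>250)&(x>545))
    rep("arch round all",L&(z>135)&(b>250)&(x<545)); rep("arch sq all",L&(z>135)&(b>250)&(x>545))
    rep("slab",(y>130)&(y<400)&(x>380)&(x<700)&(abs(z-20)<5)&(b>450))
```

```text
top load bar 160 rect [564.4 -15.  182.1  10.5   4.1] mean [633.6  -9.9 173.6] dir 5.6 z [170.2 173.9 176.5]
top load tip 15 rect [560.9 -17.1 174.9   3.5   5.2] mean [617.2 -12.2 176.8] dir 5.5 z [176.2 176.5 177.8]
top load base 3695 rect [530.2 -20.  139.5 299.5  89.9] mean [533.  -17.3   8.5] dir 7.4 z [ 4.8  8.6 11.1]
top spare bar 505 rect [ 517.2 -251.3  189.    11.8    3.3] mean [ 530.4 -251.9  173.5] dir 4.5 z [169.4 173.9 176.8]
top spare tip 75 rect [ 512.3 -252.3  184.8    7.3    4.4] mean [ 488.2 -255.5  177.9] dir 4.2 z [176.1 176.9 182.4]
top spare base 5880 rect [ 515.4 -264.9  149.6  328.1   90. ] mean [ 507.1 -254.8    8.5] dir 4.3 z [ 5.2  8.6 11.1]
top arch round 444 rect [504.9 -27.8  77.7  47.2  29.7] mean [510.7 -23.  175.2] dir 9.5 z [167.  175.9 180.7]
top arch sq 387 rect [598.9 -18.5  47.9 100.7  67.7] mean [588.9 -15.1 174.9] dir -81.3 z [166.7 176.3 180.3]
top arch round all 535 rect [504.5 -25.2  65.8  62.5  46.6] mean [511.2 -22.8 172.6] dir -89.0 z [161.1 174.4 180.6]
top arch sq all 483 rect [598.1 -19.7  57.2  97.7  64. ] mean [588.8 -15.1 171.7] dir
[... 690 characters left out ...]
 179.1 181.8]
scene spare base 4045 rect [ 511.9 -269.6  223.6  141.8    5.3] mean [ 520.4 -251.3    8.6] dir 4.7 z [ 6.9  8.7 10.2]
scene arch round 266 rect [492.7 -29.   60.   47.4   7.8] mean [514.7 -27.3 174.4] dir -88.0 z [166.3 175.4 178.9]
scene arch sq 323 rect [573.8 -19.6  49.4  48.1   7.5] mean [591.1 -19.8 174.3] dir -85.9 z [166.6 175.5 178.7]
scene arch round all 409 rect [492.4 -26.9  59.6  60.    3.7] mean [515.6 -28.6 167.3] dir -86.6 z [142.5 170.7 178.5]
scene arch sq all 506 rect [598.9 -22.3  58.   79.9  57.7] mean [592.3 -20.6 167.1] dir -84.9 z [141.  170.5 178.5]
scene slab 10823 rect [544.6 254.9 261.  181.9   9.6] mean [557.9 251.1  20.1] dir 8.3 z [18.5 20.1 21.6]
```

```bash
cat >> h.py <<'E'
def R(a): c,s=np.cos(np.radians(a)),np.sin(np.radians(a)); return np.array([[c,s,0],[s,-c,0],[0,0,-1.]])
class Frame:
    def __init__(s,x,y,a): s.o=np.array([x,y]); s.a=a; s.M=R(a)[:2,:2]*[1,-1]
    def w(s,x,y,z): return np.r_[s.o+s.M@[x,y],z]
    def l(s,P): return np.c_[(P[:,:2]-s.o)@s.M,P[:,2]]
load=Frame(553,-21.5,5.5); spare=Frame(515,-253,4.3); slab=Frame(545.7,256,9.7)
E
python3 - <<'E'
from h import *
ims=[]
for n,f,x in(("spare",spare,0),("load",load,0)):
    robot.movep(f.w(x,0,360),R(f.a)); robot.wait(.3)
    p=robot.camera("wrist"); W=cloud(p); np.save(f"w_{n}.npy",W); ims.append(p["image"]); cv2.imwrite(f"w_{n}.png",p["image"])
    for t in("spare_hook","round_cutter","square_cutter"):
        for d in robot.recognise(p,t)[:1]:
            u,v=map(int,d["centre"]); print(n,t,d["conf"],u,v,np.round(W[v,u]))
    b=p["image"].astype(int).sum(-1); L=f.l(W.reshape(-1,3)).reshape(W.shape)
    m=(L[...,2]>160)&(L[...,2]<190)&(abs(L[...,1])<50)&(abs(L[...,0])<130)
    for nm,mm in(("dark",m&(b<150)),("bright",m&(b>250))):
        for lo in range(-100,120,15):
            q=L[mm&(L[...,0]>=lo)&(L[...,0]<lo+15)]
            if len(q)>4: print(nm,lo,len(q),np.round(q.mean(0),1),np.round(q.min(0)),np.round(q.max(0)))
print(robot.read_state()["time"])
cv2.imwrite("pics/w1.png",cv2.resize(np.hstack(ims),(800,300)))
E
```

```text
spare spare_hook 0.9 321 180 [ 539. -251.  170.]
spare round_cutter 0.89 89 187 [518. -47. 165.]
spare square_cutter 0.59 80 99 [593. -41. 161.]
dark -100 103 [-89.9  -2.4 178.4] [-96.  -6. 174.] [-85.   1. 182.]
dark -85 134 [-77.8  -2.5 172.8] [-85.  -6. 170.] [-70.   1. 177.]
dark -70 122 [-62.4  -2.5 172.5] [-70.  -6. 170.] [-55.   1. 174.]
dark -55 129 [-47.6  -2.4 172.5] [-55.  -6. 171.] [-40.   1. 175.]
dark -40 132 [-32.5  -2.5 172.7] [-40.  -6. 169.] [-25.   1. 175.]
dark -25 132 [-17.3  -2.6 172.5] [-25.  -6. 170.] [-10.   1. 175.]
dark -10 145 [ -2.2  -2.9 172.4] [-10.  -6. 170.] [  5.   1. 174.]
dark 5 157 [ 12.5  -2.9 172.4] [  5.  -6. 170.] [ 20.   0. 175.]
dark 20 164 [ 27.5  -2.9 172.4] [ 20.  -6. 170.] [ 35.   0. 174.]
dark 35 128 [ 42.5  -2.8 172.4] [ 36.  -6. 169.] [ 50.   0. 175.]
dark 50 133 [ 57.5  -2.7 172.3] [ 50.  -6. 170.] [ 65.   0. 174.]
dark 65 133 [ 72.5  -2.7 172.3] [ 65.  -6. 170.] [ 80.   0. 174.]
dark 80 173 [ 87.9  -2.4 172. ] [ 80.  -9. 164.] [ 95.   4. 175.]
dark 95 43 [ 97.   -2.4 170.5] [ 95.  -9. 169.] [ 98.   4. 173.]
bright -55 6 [-50.5  -6.5
[... 1027 characters left out ...]
171.] [ 50.   5. 174.]
dark 50 150 [ 57.7   1.5 172.5] [ 50.  -2. 169.] [ 65.   5. 176.]
dark 65 152 [ 72.7   1.4 172.3] [ 66.  -2. 170.] [ 80.   5. 175.]
dark 80 182 [ 88.3   1.6 172. ] [ 80.  -4. 161.] [ 95.   8. 175.]
dark 95 127 [ 99.2   1.8 171.3] [ 95.  -5. 169.] [103.   9. 174.]
bright -55 382 [-42.9   0.8 171.9] [-52. -28. 160.] [-40.  31. 179.]
bright -40 655 [-35.3   2.  172.2] [-40. -28. 160.] [-31.  31. 179.]
bright 20 319 [ 33.1   1.4 172.3] [ 31. -28. 160.] [ 35.  32. 179.]
bright 35 870 [ 40.3   1.4 172.1] [ 35. -28. 160.] [ 45.  32. 179.]
bright 50 11 [ 55.6   5.6 169.9] [ 50.   6. 169.] [ 60.   6. 171.]
bright 65 5 [ 78.    5.4 171.1] [ 76.   5. 170.] [ 80.   5. 172.]
4.0667
```

View pics/w1.png

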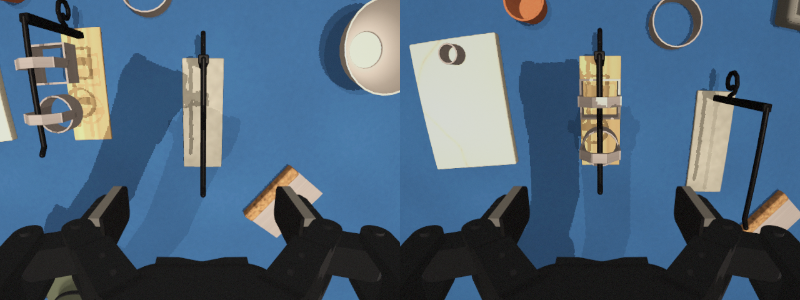

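The wrist view puts both bars within 3 mm of the fit. The round arch is at about x −40 on its stand and the square one at about +38. I'm updating the frames and taking the round cutter.

```bash
cat >> h.py <<'E'
load=Frame(553.9,-19.8,5.5); spare=Frame(514.2,-255.6,4.2)
def st(t):
    s=robot.read_state(); print(t,round(s["time"],2),np.round(s["eef_pos"],1),"gap",round(s["finger_gap"],1),"F",np.round(s["ft_force"],1),round(s["gripper_force"],1))
E
python3 - <<'E'
from h import *
f=load
robot.movel(f.w(-41,0,230),R(f.a)); robot.movel(f.w(-41,0,130),max_speed=80); st("down")
robot.clamp(); st("clamped")
robot.movel(f.w(-41,0,150),max_speed=60); st("up")
robot.wait(.3)
p=robot.camera("scene"); cv2.imwrite("pics/s2.png",p["image"][120:380,100:420])
E
```

```text
down 6.53 [513.3 -23.7 130.4] gap 85.7 F [-0.4 -0.1  0.6] 0.0
clamped 6.88 [513.5 -24.1 130.6] gap 59.0 F [-0.8 -3.1  7.8] 62.5
up 7.37 [513.2 -23.7 150.3] gap 58.7 F [-0.1  0.5 -1.7] 64.4
```

View pics/s2.png

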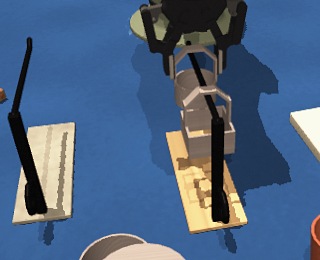

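The round cutter is gripped and raised on the bar: arch at about (197,60) in the crop, gap 59 mm. Next I slide it off and carry it over to the spare hook.

Run:
```python
from h import *
f=load
print(robot.movel(f.w(-130,0,150),max_speed=100,guard=8)); st("off")
g=spare
robot.movel(g.w(-135,0,150),R(g.a),max_speed=150); st("pre")
robot.wait(.3); W=cloud(robot.camera("scene"))
# held cutter: arch points vs tool
L=g.l(W.reshape(-1,3)); q=L[(L[:,2]>170)&(L[:,2]<205)&(abs(L[:,0]+135)<12)&(abs(L[:,1])<26)]; print(len(q),np.round(q.mean(0),1) if len(q) else "",np.round(np.percentile(q[:,2],[5,95])) if len(q) else "")
print("hit",robot.movel(g.w(-30,0,150),max_speed=90,guard=8)); st("in")
```

```text
False
off 8.76 [425.1 -32.1 150. ] gap 59.1 F [ 0.3 -0.3 -1.2] 64.4
pre 10.49 [ 379.8 -264.9  150. ] gap 58.9 F [-0.2 -0.6 -0.6] 64.4
218 [-132.5    3.1  192.8] [183. 199.]
hit False
in 12.16 [ 483.8 -258.   150. ] gap 58.8 F [ 0.2  0.4 -1.1] 64.4
```

Run:
```python
from h import *
g=spare
print("hit",robot.movel(g.w(-30,0,128.5),max_speed=40,guard=4)); st("low")
robot.wait(.2); p=robot.camera("scene"); cv2.imwrite("pics/s3.png",p["image"][120:380,60:380])
```

```text
hit True
low 12.65 [ 484.1 -257.8  130.5] gap 58.8 F [-1.3 -0.1  9.8] 65.6
```

View pics/s3.png

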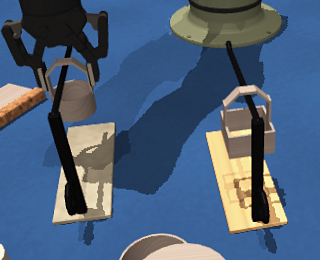

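The round cutter's arch, at (68,80), encloses the spare bar and rests on it (contact at z 130.5). I release, retreat and verify.

Run:
```python
from h import *
g=spare
robot.open_gripper(); robot.wait(.2); st("open")
robot.movel(g.w(-30,0,250),max_speed=120); st("up")
robot.movep(load.w(0,0,330),R(load.a)); robot.wait(.3)
p=robot.camera("wrist"); W=cloud(p); b=p["image"].astype(int).sum(-1)
for f,n in((spare,"round"),(load,"square")):
    L=f.l(W.reshape(-1,3)).reshape(W.shape); q=L[(L[...,2]>160)&(L[...,2]<190)&(abs(L[...,1])<45)&(abs(L[...,0])<85)&(b>250)]
    t=q[q[:,2]>172]
    print(n,len(q),np.round((q.min(0)+q.max(0))/2,1),np.round(q.max(0)-q.min(0)),"top",np.round(np.median(t,0),1) if len(t) else"")
cv2.imwrite("pics/w4.png",p["image"]); st("")
```

```text
open 13.48 [ 483.8 -257.6  130.5] gap 85.3 F [-1.  -0.4 -0.9] 0.0
up 14.62 [ 484.  -257.7  249.3] gap 85.5 F [0.  0.2 0.5] 0.0
round 922 [ -3.3   0.  169.8] [159.  62.  20.] top [-28.3   3.7 177. ]
square 1516 [ 3.660e+01 -1.000e-01  1.696e+02] [96. 60. 19.] top [ 3.760e+01 -1.000e-01  1.767e+02]
 15.99 [553.8 -20.4 329.9] gap 85.4 F [-0.1 -0.8 -0.2] 0.0
```

View pics/w4.png

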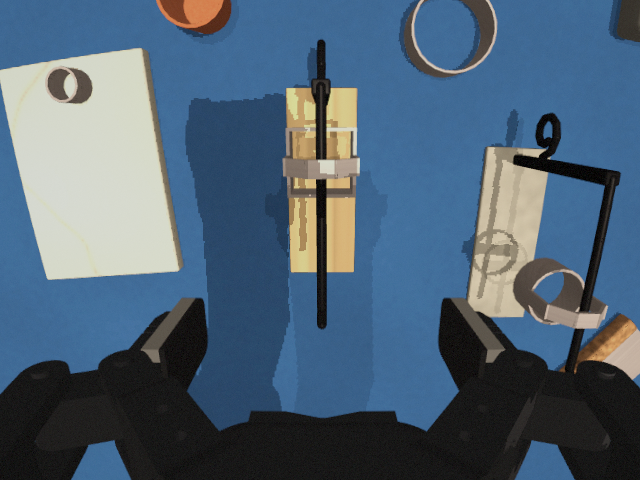

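The round cutter hangs on the spare bar at x ≈ −28, y ≈ 0, seen at (575,310). The square one is alone at (320,168). Next I take the square cutter.

Run:
```python
from h import *
f=load
robot.movel(f.w(37.5,0,230)); robot.movel(f.w(37.5,0,130),max_speed=80); robot.clamp(); st("clamped")
robot.movel(f.w(37.5,0,150),max_speed=60)
print(robot.movel(f.w(-130,0,150),max_speed=120,guard=8)); st("off")
robot.movel(f.w(-130,0,245)); 
s=slab
robot.movel(s.w(-30,0,150),R(s.a)); robot.wait(.3)
W=cloud(robot.camera("scene")); L=s.l(W.reshape(-1,3)); q=L[(L[:,2]>105)&(L[:,2]<150)&(abs(L[:,0]+30)<45)&(abs(L[:,1])<28)]; print(len(q),np.round(q.min(0)),np.round(q.max(0)))
robot.movel(s.w(-30,0,68),max_speed=80); robot.wait(.3); st("near")
print("hit",robot.movel(s.w(-30,0,53),max_speed=15,guard=4)); st("down")
```

```text
clamped 18.61 [591.5 -16.5 130.6] gap 59.0 F [-0.2 -1.5  5.4] 62.9
False
off 20.63 [425.  -32.1 150. ] gap 58.8 F [-0.2  0.8 -2.5] 64.5
1220 [-63. -28. 112.] [  0.  28. 150.]
near 25.48 [516.2 251.   68.2] gap 59.0 F [-0.4  0.4 -1.8] 64.4
hit True
down 26.2 [516.  250.9  56.9] gap 59.2 F [-0.1 -0.3  9. ] 65.3
```

Contact came at TCP z 56.9, where 56.5 was expected. I release and check.

Run:
```python
from h import *
s=slab
robot.open_gripper(); robot.wait(.2); robot.movel(s.w(-30,0,200),max_speed=100)
robot.movel([430,120,350]); robot.wait(.3); st("")
p=robot.camera("scene"); cv2.imwrite("pics/s5.png",p["image"])
W=cloud(p); L=s.l(W.reshape(-1,3)); q=L[(L[:,2]>90)&(L[:,2]<130)&(abs(L[:,0])<80)&(abs(L[:,1])<60)]; print(len(q),np.round(np.median(q,0),1),np.round(q.max(0),1))
```

```text
30.27 [430.  120.1 349.8] gap 85.2 F [-0.5 -1.4 -0.3] 0.0
211 [-30.1 -12.3 101.3] [-23.6  22.2 105.3]
```

View pics/s5.png

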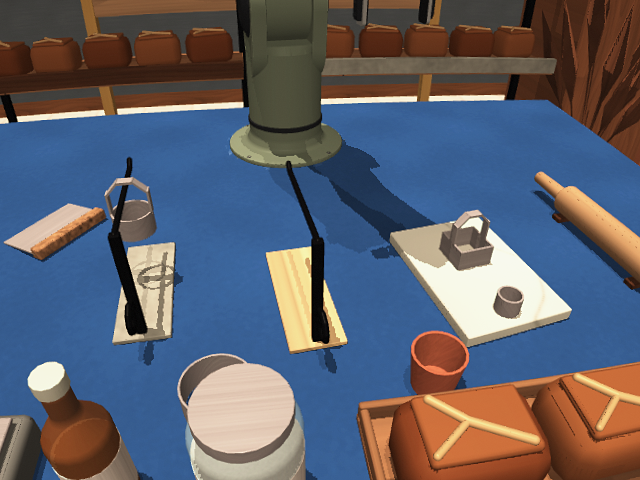

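The round cutter hangs on the spare bar at (130,205), and the square cutter stands on the slab handle up at (467,243).

```bash
python3 -c "
from h import *
print(robot.finish_job())"
```

```text
the job is handed in; nothing more can be done
None
```

The job is handed in (verdict not shown): the round cutter hangs on the spare hook and the square cutter stands handle up on the slab, both released and confirmed in the last picture at about 30 s.

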